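# Hold the bedside lamp's twist cap at its half-way reset mark

### The arm

A 7-joint arm with a two-finger parallel gripper is mounted at the origin on the work surface. World frame = base frame: x ahead of the robot, y to its left, z up, the work surface at z = 0. Lengths are in mm, angles in rad, forces in N, time in s.
With the tool pointing down it reaches from about 350 to 900 mm from the base axis. Payload 7.2 kg.
Tool frame: the origin (TCP) lies on the front face of the gripper's body, between the roots of the fingers; the fingertips stand 73 mm ahead of it and the grasp point (between the pads) lies 54 mm ahead of it; z points along the fingers, y is the line along which they close (so a half turn about z gives the same grasp; the last joint's range is limited). The gripper opens to 85 mm and grips with 20 to 120 N. Pads are 22 mm wide; open, the fingers measure 114 mm over their backs; the gripper's body (76 mm by 85 mm) begins 54 mm behind the grasp point. The pads swing forward as they close: fully open they stand 13 mm farther back than shut.
Start: joints at [-1.406, 0.411, -0.013, 1.596, 0.006, 1.134, -0.082], TCP at [144.198, 608.139, 303.897] pointing down, gripper open.
Joint ranges: [-2.95, 2.95], [-0.29, 1.99], [-1.47, 1.44], [0.14, 2.54], [-1.03, 4.17], [0.13, 1.85], [-2.86, 2.86]. Speed limits (rad/s): [2.39, 2.39, 3.01, 3.01, 3.14, 3.14, 3.14].

### API

Orientations are given as a rotation vector (axis times angle).
In Python, from rig import telemetry, capture, workorder gives the robot as it stands.
- The arm moves only by the shell command python3 -m inch 'ROWS' [FORCE]. ROWS is text: rows parted by semicolons, each of 7 numbers parted by spaces: the turn, a rotation vector about the tool's x, y, z in rad, then the shift along the tool's x, y, z in cm, then the opening, from -1 (shut) to 1 (fully open). A call has 1 to 10 rows; each row is the pose to reach, as a shift and turn from the pose commanded when the call began, along the tool's axes at that moment; what a row does not reach only later rows make up. A row lasts 1/8 s, in which the tool goes at most 62.5 mm and 10.7 degrees, less where a joint would pass 70% of its speed; a pose out of reach is approached as far as the arm can. A call with a gripper value outside its range is refused whole. The fingers move at their own pace and stop on an object; FORCE is the grip in N (left out, the last holds). Time passes only in rows, so rows that repeat a pose let the fingers close. It gives the time, the measured TCP pose, the force, the opening and the grip force at its end, in the units of the state.
- telemetry.get_obs(): the state, without advancing time (a new reading comes with each control period).
- capture(name): name is "scene" or "top"; returns a dict with "frame" (384x512x3 uint8, red, green, blue), "range_z" (384x512 float32, mm along the optical axis (not along the pixel's ray), 0 where there is no reading), "fx", "fy", "cx", "cy" (pixels), "origin" and "rotation" of the camera in the world. Camera axes: x right, y up, looking along -z (the intrinsics and any distortion apply to the point x, -y, -z); pixel columns grow to the right and rows downward; lengths in mm; the calibration is good to about 2 mm. A picture is of the moment at which its call begins.
- workorder.close_job(): hands the job in; it is judged then, once.
The state is a dict: "time_s": time; "qpos": joint angles; "joint_velocities": joint speeds; "joint_torque": joint torques, N m; "eef_pos": TCP position; "eef_rot": TCP orientation; "contact_force": force on the tool from outside, world axes, zero at the start; "moment": the same for the moment, N m; "grip_width": opening from 0.0 (shut) to 1.0 (fully open); "finger_force": force on a finger pad.
Only numpy, scipy, OpenCV 4.12 (cv2) and the standard library are available. Lean on these libraries where they do the work, as an engineer would, in place of code of your own. Each camera call takes 0.05 s, during which the arm holds its last target. There are 200 camera calls.

### The job

Put the lamp's twist cap back into the well on top of the round bedside lamp body: lugs down through the two gaps, flange fully down on the rim. Then turn it clockwise, seen from above, until its grip bar points at the long half-way ribs (an eighth of a turn, half of the way to the lock studs), without going on into the lock, and keep it there against its return spring: the lamp resets only while the cap is held so, so finish with the gripper still holding the cap. Leave the other things on the table where they are.

Things in the scene. Friction and masses are not known exactly. Their poses are not given: they have to be found in the camera images.
- lamp: Round dark wood lamp body, 120 mm across, 70 mm high to its 108 mm metal rim, fixed on the table. Origin: centre of its underside, z up, x towards one of the two gaps in its well. It looks and works the same after a half turn. Dark marks on the rim, on both sides, a half turn apart: short ribs at the gaps, long ribs 45 degrees clockwise (half way), round studs 90 degrees clockwise (lock).
- well (a point): Centre of the lamp's well, at rim height (70 mm above the lamp's origin); axes as the lamp's. The well has 72 mm bore and its floor, the carrier, 20 mm below the rim. Two ledges, 8 mm thick and flush with the rim, narrow it to 52 mm except at two straight-sided gaps 18 mm wide on its +x and -x axes; the lugs go down through these and then turn under the ledges.
- gap (a point): Middle of the +x gap in the ledges, at rim height, 31 mm from the well's centre. The other gap is a half turn round.
- half_mark (a point): Middle of one long half-way rib on the rim, 47.5 mm from the well's centre, 45 degrees clockwise (seen from above) from the +x gap. The other is a half turn round.
- cap: Loose metal twist cap, 105 to 210 g, 56.5 mm high, standing upright. Origin: centre of its underside, z up. A plug 46 mm across with, at its foot, two lugs 8 mm high and 12 mm wide (66 mm over both, along x); an 80 mm round flange at z 18.5 to 26.5 mm; a grip bar on top. Same after a half turn. Fully in, the flange lies on the rim, its origin 51.5 mm over the lamp's, with 3 mm side play.
- bar (a point): Middle of the top of the cap's upright grip bar, 56.5 mm above the cap's origin. The bar is 60 mm long along the cap's x axis (in line with the lugs), 14 mm thick along y and 30 mm high above the flange; grip it from above across its thickness, firmly (about 40 N).
- carrier (a joint): Turning floor of the well (rad): 0 at rest, growing clockwise seen from above, to 1.45. Dogs on it take the cap's lugs with 0.1 rad of play each way, so it reads about 0.1 less than the cap's angle. A spring returns it, and the cap if let go, to 0 (0.05 N m at rest, 0.14 N m half way). Beyond 1.2 counts as locked.
- coaster: round dark wood coaster, 90 mm across, 10 mm thick, loose. Origin: centre of its underside. A bystander.
- cream_jar: closed white hand-cream jar, 48 mm across, 45 mm high, loose. Origin: centre of its underside. A bystander.
- tin: round plain metal tin, 76 mm across, 26 mm high, flat top without a grip bar, loose: not the cap. Origin: centre of its underside. A bystander.
- mug: white mug, 80 mm across, 90 mm high, loose. Origin: centre of its underside. A bystander.
- case: dark spectacle case, 60 x 160 x 42 mm high, loose. Origin: centre of its underside. A bystander.
- vase: green glass vase, 72 mm across, with twigs up to 220 mm high, loose. Origin: centre of its underside. A bystander.
There are look-alikes about, which are no part of the job. Leave any purple or yellow look-alike of the lamp alone. Leave any blue or pink look-alike of the cap alone.

How it is judged (in metres and radians):
On the way, in this order (a step that is already met when the one before it is completed fails the run):
1. the cap is lifted clear of the table in the gripper (height (world z) of cap above 0.03 m and contact force between the fingers and cap above 1 N), for 0.2 s.
2. the cap is fully down in the lamp's well (z of cap in the frame of lamp below 0.0545 m and horizontal distance between cap and lamp below 0.006 m), for 0.2 s.
At the end, for the whole second after the job is handed in: The cap is fully down in the well (origin under 54.5 mm above the lamp's origin, within 6 mm of its axis, tilted under 5 degrees), turned clockwise with the carrier to 45 +/- 12 degrees from the gaps, still, and held by the gripper's fingers (over 1 N), through the last second (all of step 2 and angle between cap's own z axis and vertical below 0.09 rad and angle between the x axis of cap and the x axis of lamp, either way round between 0.575 and 0.995 rad and value of joint carrier between 0.35 and 1.1 rad and angular speed of cap below 0.3 rad/s and contact force between the fingers and cap above 1 N); the arm keeps its last pose, push and grip.
It fails at once if the cap is turned on into the lock (carrier beyond 1.2 rad) (value of joint carrier above 1.2 rad).
It fails at once if a bystander is moved by more than 30 mm (distance of any of coaster, cream_jar, tin, mug, case, vase from where it was at the start of the episode above 0.03 m).
It also fails if it takes over 43 s, if anything falls off the work surface, if the arm or the gripper's body presses on something with over 40 N, if the wrist force passes 120 N, or if a joint passes its speed limit or range.

## Working session

There is one attempt and no reset: what is moved stays moved. The work goes in short steps, Python scripts to look and compute and a shell command to move; the robot and the scene stay as the last step left them, time stands still between calls to the robot, and variables do not carry over. Pictures are saved under pics/ and viewed, at most 10 in all, crops included, and the job is handed in when it is done.

```bash
mkdir -p pics; ls; cat > h.py <<'E'
import numpy as np,cv2
from rig import telemetry,capture,workorder
def rays(c,uv):
    uv=np.atleast_2d(uv).astype(float)
    d=np.c_[(uv[:,0]-c['cx'])/c['fx'],-(uv[:,1]-c['cy'])/c['fy'],-np.ones(len(uv))]
    return d@np.array(c['rotation']).T
def plane(c,uv,z):
    d=rays(c,uv);o=np.array(c['origin']);return o+d*((z-o[2])/d[:,2])[:,None]
def cloud(c):
    h,w=c['range_z'].shape;u,v=np.meshgrid(np.arange(w),np.arange(h))
    d=rays(c,np.c_[u.ravel(),v.ravel()])*c['range_z'].reshape(-1,1)
    return (d+np.array(c['origin'])).reshape(h,w,3)
E
python3 - <<'E'
from h import *
a=capture('scene');b=capture('top')
np.savez('c0.npz',**{'s_'+k:v for k,v in a.items() if not isinstance(v,str)},**{'t_'+k:v for k,v in b.items() if not isinstance(v,str)})
for n,c in(('scene',a),('top',b)):
    print(c.keys(),c['fx'],c['cx'],c['cy'],c['origin'],c['rotation'])
    cv2.imwrite(f'pics/{n}0.png',cv2.resize(c['frame'][...,::-1],(800,600),interpolation=cv2.INTER_CUBIC))
print(telemetry.get_obs())
E
```

```text
pics
dict_keys(['frame', 'range_z', 'fx', 'fy', 'cx', 'cy', 'origin', 'rotation']) 346.5266608463278 263.1561316315423 189.06887460295445 [1179.56634361   47.71292067  673.94322038] [0.63155745 0.64807361 1.53347288]
dict_keys(['frame', 'range_z', 'fx', 'fy', 'cx', 'cy', 'origin', 'rotation']) 397.9065310222278 247.69975282339533 188.8715266925843 [ 479.84736831   -2.99002667 1168.6516446 ] [ 0.05704321 -0.05521706 -1.5931786 ]
{'time_s': 0.1, 'qpos': array([-1.40620258,  0.41184316, -0.01271971,  1.59696952,  0.00557078,
        1.13432676, -0.08218792]), 'joint_velocities': array([-4.43309921e-05, -1.00868386e-03,  1.32901208e-04, -2.94848018e-03,
       -3.92915432e-04, -7.69182001e-04, -1.52396070e-03]), 'joint_torque': array([ 2.71337311e-03, -6.01829767e+01,  6.84185084e-01, -3.00090015e+01,
        1.39931194e-02,  6.47871522e-03, -3.72958129e-05]), 'eef_pos': array([144.12322168, 607.79261051, 303.11880252]), 'eef_rot': array([-3.64786533e-01, -3.12024233e+00,  2.36957427e-03]), 'contact_force': array([ 0.49013659, -0.39227799,  0.40815385]), 'moment': array([-0.01791441,  0.07389349, -0.03731007]), 'finger_force': 0.0, 'grip_width': 0.999864516608671}
```

View pics/top0.png

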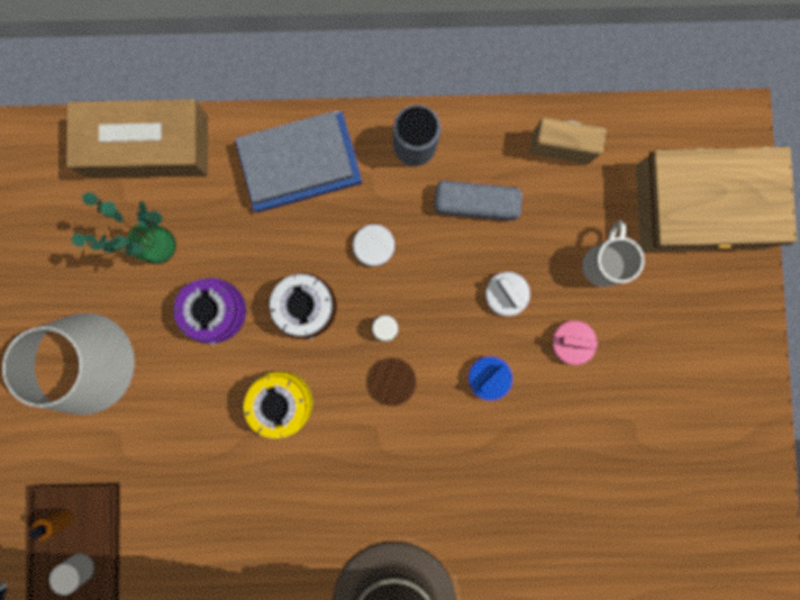

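View pics/scene0.png

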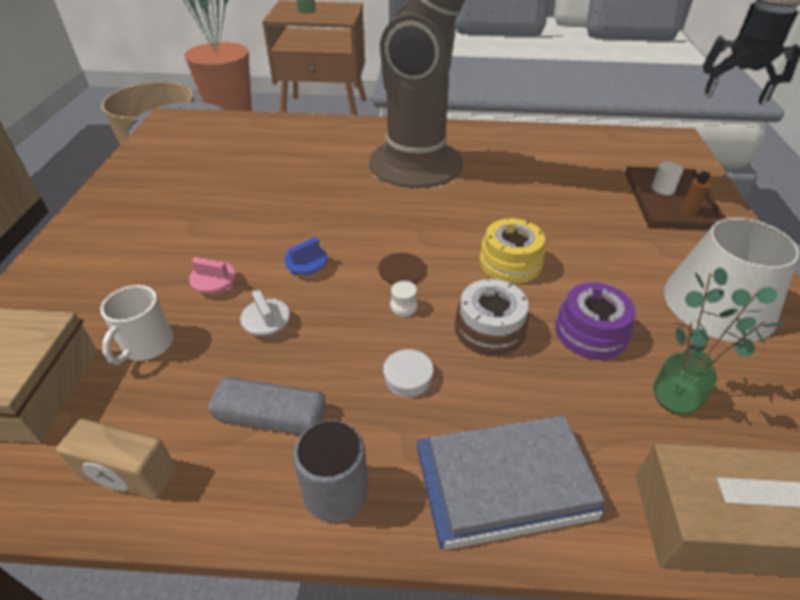

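The top view shows the lamp (white metal rim, dark wood) at about (301,306), with the cap at (508,294) and its bar running down-right. The tin is at (373,245), and the purple, yellow, blue and pink pieces are look-alikes. The scene view agrees.

```bash
cat > m.py <<'E'
from h import *
def R(c):
    c['rotation']=cv2.Rodrigues(np.array(c['rotation'],float))[0] if np.size(c['rotation'])==3 else c['rotation'];return c
E
python3 - <<'E'
from m import *
d=np.load('c0.npz')
C={k:R({n[2:]:d[n] for n in d if n[0]==k}) for k in 'st'}
for k in 'ts':
    P=cloud(C[k]); hsv=cv2.cvtColor(C[k]['frame'],cv2.COLOR_RGB2HSV)
    if k=='t':
        tab=P[150:260,60:140]; 
    print(k,'table z',np.median(P[240:260,300:350,2]))
    def near(xy,r): return np.hypot(P[...,0]-xy[0],P[...,1]-xy[1])<r
    capxy=plane(C['t'],[[325,188]],30)[0,:2]; lampxy=plane(C['t'],[[193,196]],70)[0,:2]
    m=near(capxy,50)&(P[...,2]>12); print('cap',capxy,m.sum(),np.percentile(P[m][:,2],[10,50,90,99]))
    fl=m&(abs(P[...,2]-26.5)<8); bar=m&(P[...,2]>44)
    for n,mm in(('flange',fl),('bar',bar)):
        q=P[mm][:,:2].astype(np.float32)
        (x,y),r=cv2.minEnclosingCircle(q); rect=cv2.minAreaRect(q)
        w,v=np.linalg.eigh(np.cov(q.T)); print(n,len(q),(x,y),r,rect,'ang',np.degrees(np.arctan2(v[1,1],v[0,1])),'z',np.median(P[mm][:,2]))
    m=near(lampxy,70)&(abs(P[...,2]-70)<7); q=P[m][:,:2].astype(np.float32)
    print('lamp',lampxy,m.sum(),np.median(P[m][:,2]),cv2.minEnclosingCircle(q),cv2.minAreaRect(q))
    # dark well by ray to rim plane
    h,w=P.shape[:2];u,v_=np.meshgrid(np.arange(w),np.arange(h))
    Q=plane(C[k],np.c_[u.ravel(),v_.ravel()],70).reshape(h,w,3)
    cen=cv2.minEnclosingCircle(q)[0]
    dk=(np.hypot(Q[...,0]-cen[0],Q[...,1]-cen[1])<42)&(hsv[...,2]<70)
    q=Q[dk][:,:2];w_,v=np.linalg.eigh(np.cov(q.T));print('well',len(q),q.mean(0),np.sqrt(w_),'ang',np.degrees(np.arctan2(v[1,1],v[0,1])))
# rectified crops, rim plane and cap top plane
def rect(c,xy,z,half=65,s=6):
    n=int(2*half*s/2.0); n=390
    g=np.linspace(half,-half,n); X,Y=np.meshgrid(xy[0]+g,xy[1]+g,indexing='ij')
    p=np.stack([X,Y,np.full_like(X,z)],-1)-c['origin']; p=p@c['rotation']
    u=c['cx']+c['fx']*p[...,0]/-p[...,2]; v=c['cy']-c['fy']*p[...,1]/-p[...,2]
    return cv2.remap(c['frame'],u.astype(np.float32),v.astype(np.float32),cv2.INTER_CUBIC)[...,::-1]
cv2.imwrite('pics/crops.png',np.hstack([rect(C['t'],lampxy,70),rect(C['t'],capxy,56.5)]))
E
```

```text
t table z 2.4856315193131877
cap [ 558.47970706 -224.32081275] 605 [24.33349646 27.55439652 56.43319973 60.30166925]
flange 471 (561.2140502929688, -224.0125274658203) 40.28181457519531 ((560.74755859375, -224.1197509765625), (76.9574966430664, 78.94596099853516), 43.491153717041016) ang 121.3069357875358 z 26.75344340707761
bar 119 (560.8182983398438, -223.72500610351562) 30.001583099365234 ((560.48681640625, -223.2191162109375), (59.910465240478516, 15.0495023727417), 33.23878860473633) ang -148.28862232210386 z 56.44835462021365
lamp [542.01064733 149.0566041 ] 863 70.41171034086233 ((547.1039428710938, 153.2053680419922), 54.04829788208008) ((547.6271362304688, 152.0330810546875), (105.53791046142578, 105.20844268798828), 0.5272554755210876)
well 248 [545.53956364 152.30225209] [10.77668606 14.51173496] ang -169.78224428724846
s table z 0.4895316699889918
cap [ 558.47970706 -224.32081275] 612 [24.61987827 27.32604334 56.55427618 58.70058704]
flange 469 (562.321533203125, -222.25839233398438) 40.06564712524414 ((563.0281982421875, -221.7659454345703), (76.2603988647461, 78.89551544189453), 28.202878952026367) ang 114.88191623272446 z 26.90099604878401
bar 121 (562.082763671875, -223.90170288085938) 30.834848403930664 ((561.6272583007812, -223.2103271484375), (60.91133499145508, 13.666885375976562), 33.37614440917969) ang -146.97025003176532 z 56.57941065588852
lamp [542.01064733 149.0566041 ] 848 70.41003983708498 ((548.0584716796875, 154.0704345703125), 54.871395111083984) ((549.1063232421875, 153.28048706054688), (107.0287857055664, 105.67195129394531), 57.561824798583984)
well 141 [552.71842507 152.78855773] [ 9.40791281 11.46281722] ang 49.79615574364606
```

View pics/crops.png

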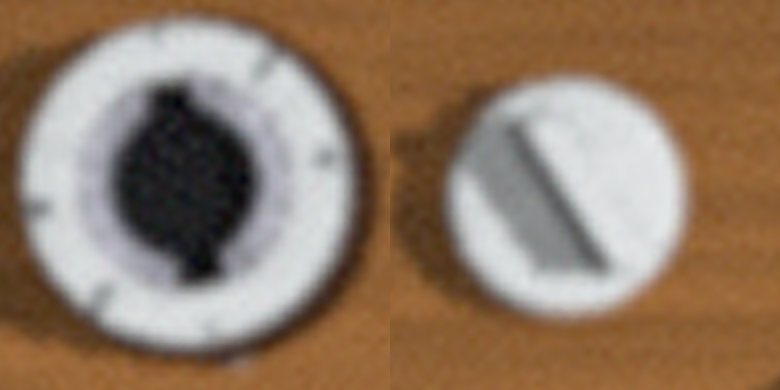

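Lamp centre is about (548,153) with its gap axis at 10.1°; gaps, ribs and studs agree on that. The cap is at about (561.3,-223.6) with its bar at 32.6°, and sizes and heights match those given. Next I work out the approach.

```bash
cat > go.py <<'E'
import sys,numpy as np
from scipy.spatial.transform import Rotation as Ro
from rig import telemetry
x,y,z,a=map(float,sys.argv[1:5])   # tool-y azimuth deg
o=telemetry.get_obs();R0=Ro.from_rotvec(o['eef_rot']);a=np.radians(a)
Y=np.array([np.cos(a),np.sin(a),0]);Z=np.array([0,0,-1.]);M=np.c_[np.cross(Y,Z),Y,Z]
r=(R0.inv()*Ro.from_matrix(M)).as_rotvec();s=R0.inv().apply(np.array([x,y,z])-o['eef_pos'])/10
yy=R0.as_matrix()[:,1]
print('row',np.round(r,3),np.round(s,2),'| tcp',o['eef_pos'].round(1),'yaw',np.degrees(np.arctan2(yy[1],yy[0])).round(1),'grip',round(float(o['grip_width']),3),round(float(o['finger_force']),1),'F',o['contact_force'].round(1),'t',round(o['time_s'],2),'q',o['qpos'].round(2))
E
python3 go.py 561.3 -223.6 300 -57.4
```

```text
row [-1.00e-03  2.00e-03  2.34e+00] [-59.77 -71.27   0.42] | tcp [144.1 607.8 303.1] yaw 76.7 grip 1.0 0.0 F [ 0.5 -0.4  0.4] t 0.1 q [-1.41  0.41 -0.01  1.6   0.01  1.13 -0.08]
```

```bash
python3 -m inch '0 0 1.4 -38 -45 0 1; 0 0 1.4 -38 -45 0 1; 0 0 1.4 -38 -45 0 1; 0 0 1.4 -38 -45 0 1; 0 0 1.4 -38 -45 0 1; 0 0 2.34 -59.8 -71.3 0.4 1; 0 0 2.34 -59.8 -71.3 0.4 1; 0 0 2.34 -59.8 -71.3 0.4 1; 0 0 2.34 -59.8 -71.3 0.4 1; 0 0 2.34 -59.8 -71.3 0.4 1' 40; python3 go.py 561.3 -223.6 180 -57.4
```

```text
time_s: 1.35
eef_pos: [425.4, 47.9, 302.0]
eef_rot: [-2.735, -1.544, -0.001]
contact_force: [1.6, 1.0, 0.4]
grip_width: 1.0
finger_force: 0.0
row [-0.    -0.001  0.459] [-16.24  25.66  12.19] | tcp [425.4  47.9 302. ] yaw -31.1 grip 1.0 0.0 F [1.6 1.  0.4] t 1.35 q [-0.82  0.06  0.63  2.08 -0.04  1.02 -0.71]
```

```bash
python3 -m inch '0 0 0.2 -6.5 10.2 2 1; 0 0 0.46 -16.2 25.7 5 1; 0 0 0.46 -16.2 25.7 8 1; 0 0 0.46 -16.2 25.7 12.2 1; 0 0 0.46 -16.2 25.7 12.2 1; 0 0 0.46 -16.2 25.7 12.2 1; 0 0 0.46 -16.2 25.7 12.2 1; 0 0 0.46 -16.2 25.7 12.2 1'; python3 go.py 561.3 -223.6 104 -57.4
```

```text
time_s: 2.35
eef_pos: [562.8, -220.1, 180.1]
eef_rot: [-3.012, -0.89, -0.0]
contact_force: [-0.7, 0.1, -0.2]
grip_width: 0.996
finger_force: 0.0
row [-0.001 -0.     0.005] [-0.32  0.22  7.61] | tcp [ 562.8 -220.1  180.1] yaw -57.1 grip 0.996 0.0 F [-0.7  0.1 -0.2] t 2.35 q [-0.19  0.59  0.69  1.81 -0.46  0.92 -0.29]
```

```bash
python3 -m inch '0 0 0.005 -0.3 0.2 2.5 1; 0 0 0.005 -0.3 0.2 5 1; 0 0 0.005 -0.3 0.2 7.0 1; 0 0 0.005 -0.3 0.2 7.6 1; 0 0 0.005 -0.3 0.2 7.6 1;0 0 0.005 -0.3 0.2 7.6 1'; python3 go.py 561.3 -223.6 104 -57.4
```

```text
time_s: 3.1
eef_pos: [562.0, -224.4, 104.8]
eef_rot: [3.015, 0.881, 0.002]
contact_force: [0.0, 0.3, -0.1]
grip_width: 1.003
finger_force: 0.0
row [ 0.001 -0.001 -0.   ] [-0.02 -0.1   0.08] | tcp [ 562.  -224.4  104.8] yaw -57.4 grip 1.003 0.0 F [ 0.   0.3 -0.1] t 3.1 q [-0.13  0.69  0.62  1.84 -0.55  0.78 -0.23]
```

```bash
python3 -m inch '0 0 0 0 -0.1 0.1 -1;0 0 0 0 -0.1 0.1 -1;0 0 0 0 -0.1 0.1 -1;0 0 0 0 -0.1 0.1 -1;0 0 0 0 -0.1 0.1 -1;0 0 0 0 -0.1 0.1 -1;0 0 0 0 -0.1 0.1 -1;0 0 0 0 -0.1 0.1 -1' 40; python3 go.py 561.3 -223.6 104 -57.4
```

```text
time_s: 4.1
eef_pos: [561.1, -223.5, 103.0]
eef_rot: [3.015, 0.881, 0.0]
contact_force: [-0.1, 0.1, 3.2]
grip_width: 0.156
finger_force: 39.5
row [ 0. -0. -0.] [ 0.01  0.02 -0.1 ] | tcp [ 561.1 -223.5  103. ] yaw -57.4 grip 0.156 39.5 F [-0.1  0.1  3.2] t 4.1 q [-0.13  0.69  0.62  1.85 -0.55  0.78 -0.23]
```

```bash
python3 -m inch '0 0 0 0 0 -3 -1;0 0 0 0 0 -8 -1;0 0 0 0 0 -12.5 -1;0 0 0 0 0 -12.5 -1;0 0 0 0 0 -12.5 -1' 40; python3 go.py 548 153.2 230 -79.9
```

```text
time_s: 4.72
eef_pos: [560.6, -222.7, 227.0]
eef_rot: [-3.014, -0.882, 0.001]
contact_force: [-0.4, 1.3, -1.4]
grip_width: 0.159
finger_force: 39.2
row [-0.001  0.001  0.393] [ 19.2  -32.34  -0.27] | tcp [ 560.6 -222.7  227. ] yaw -57.4 grip 0.159 39.2 F [-0.4  1.3 -1.4] t 4.72 q [-0.22  0.53  0.74  1.77 -0.42  1.   -0.33]
```

```bash
python3 -m inch '0 0 0.1 4 -6.7 -0.3 -1;0 0 0.25 10 -16.8 -0.3 -1;0 0 0.393 15 -25.3 -0.3 -1;0 0 0.393 19.2 -32.3 -0.3 -1;0 0 0.393 19.2 -32.3 -0.3 -1;0 0 0.393 19.2 -32.3 -0.3 -1;0 0 0.393 19.2 -32.3 -0.3 -1;0 0 0.393 19.2 -32.3 -0.3 -1;0 0 0.393 19.2 -32.3 -0.3 -1'; python3 go.py 548 153.2 180 -79.9
python3 - <<'E'
from m import *
for n in('scene','top'):
    c=capture(n);cv2.imwrite(f'pics/{n}1.png',cv2.resize(c['frame'][...,::-1],(800,600),interpolation=cv2.INTER_CUBIC))
E
```

```text
time_s: 5.85
eef_pos: [548.6, 150.3, 230.3]
eef_rot: [3.129, 0.271, -0.001]
contact_force: [0.2, 0.1, -1.0]
grip_width: 0.157
finger_force: 39.4
row [ 0.001  0.001 -0.003] [-0.01 -0.31  5.03] | tcp [548.6 150.3 230.3] yaw -80.1 grip 0.157 39.4 F [ 0.2  0.1 -1. ] t 5.85 q [-0.98  0.51  0.86  1.86 -0.45  0.99 -1.32]
```

View pics/scene1.png

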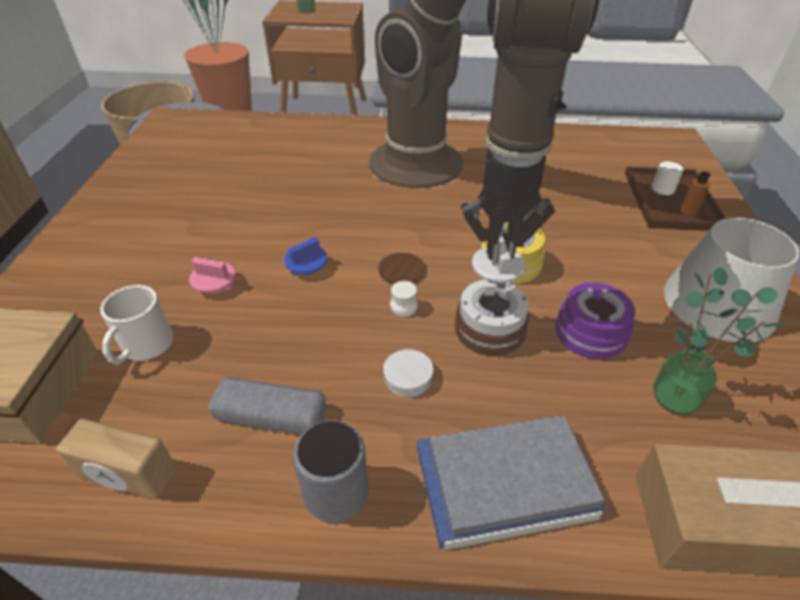

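The cap hangs upright in the gripper above the well (flange around (497,265)), and nothing else was disturbed. I'll check its offset from the lamp using both cameras.

```bash
python3 - <<'E'
from m import *
o=telemetry.get_obs();t=o['eef_pos'];print(t.round(1))
for n in('scene','top'):
    c=R(capture(n));P=cloud(c)
    m=(np.hypot(P[...,0]-t[0],P[...,1]-t[1])<55)&(P[...,2]>t[2]-90)&(P[...,2]<t[2]-60)
    q=P[m];print(n,m.sum())
    if m.sum()<20: continue
    f=q[abs(q[:,2]-np.median(q[:,2]))<5][:,:2].astype(np.float32)
    print('z',np.median(q[:,2]),cv2.minEnclosingCircle(f),cv2.minAreaRect(f))
    m=(np.hypot(P[...,0]-548,P[...,1]-153)<70)&(abs(P[...,2]-70)<6);f=P[m][:,:2].astype(np.float32)
    print(' lamp',m.sum(),cv2.minEnclosingCircle(f))
E
python3 go.py 548 153.2 180 -79.9
```

```text
[548.8 150.5 230.7]
scene 486
z 154.65354384627233 ((550.5504150390625, 150.4808807373047), 40.081878662109375) ((556.4591064453125, 149.42979431152344), (78.79634094238281, 67.85169982910156), 78.68997192382812)
 lamp 786 ((549.09130859375, 154.51165771484375), 54.37553405761719)
top 171
z 154.42825986219668 ((547.8719482421875, 146.2724609375), 39.40016555786133) ((543.2171020507812, 131.66293334960938), (40.630157470703125, 78.60366821289062), 72.32685089111328)
 lamp 306 ((547.2157592773438, 152.42782592773438), 53.56421661376953)
row [-0.    -0.    -0.003] [-0.05 -0.23  5.09] | tcp [548.9 151.  230.9] yaw -80.0 grip 0.155 39.4 F [-0.1 -0.7 -1.4] t 6.05 q [-0.98  0.51  0.86  1.86 -0.45  0.99 -1.32]
```

```bash
python3 -m inch '0 0 -0.002 0 -0.3 2 -1;0 0 -0.002 0 -0.3 4 -1;0 0 -0.002 0 -0.3 5 -1;0 0 -0.002 0 -0.3 5 -1;0 0 -0.002 0 -0.3 5 -1;0 0 -0.002 0 -0.3 5 -1'; python3 go.py 547.6 154 160 -79.9
```

```text
time_s: 6.8
eef_pos: [548.6, 155.2, 181.4]
eef_rot: [-3.129, -0.279, -0.002]
contact_force: [-0.4, 0.5, -1.7]
grip_width: 0.154
finger_force: 39.3
row [-0.    -0.001  0.002] [-0.12  0.1   2.14] | tcp [548.6 155.2 181.4] yaw -79.8 grip 0.154 39.3 F [-0.4  0.5 -1.7] t 6.8 q [-0.94  0.57  0.8   1.9  -0.52  0.9  -1.27]
```

```bash
python3 -m inch '0 0 0 -0.1 0.1 0.4 -1;0 0 0 -0.1 0.1 0.8 -1;0 0 0 -0.1 0.1 1.1 -1;0 0 0 -0.1 0.1 1.4 -1;0 0 0 -0.1 0.1 1.4 -1'; python3 go.py 547.6 154 153.5 -79.9
```

```text
time_s: 7.42
eef_pos: [547.3, 154.0, 166.6]
eef_rot: [3.129, 0.279, -0.001]
contact_force: [0.1, -0.3, -0.4]
grip_width: 0.156
finger_force: 39.4
row [0.    0.    0.002] [0.03 0.   1.31] | tcp [547.3 154.  166.6] yaw -79.8 grip 0.156 39.4 F [ 0.1 -0.3 -0.4] t 7.42 q [-0.93  0.59  0.79  1.91 -0.54  0.87 -1.26]
```

```bash
python3 -m inch '0 0 0 0 0 0.5 -1;0 0 0 0 0 0.8 -1;0 0 0 0 0 1.1 -1;0 0 0 0 0 1.2 -1;0 0 0 0 0 1.3 -1;0 0 0 0 0 1.3 -1'; python3 go.py 547.6 154 153.5 -124.9
```

```text
time_s: 8.18
eef_pos: [547.4, 153.9, 154.5]
eef_rot: [-3.129, -0.279, 0.0]
contact_force: [-3.7, 0.1, 6.9]
grip_width: 0.152
finger_force: 40.5
row [-0.001  0.     0.787] [ 0.02 -0.01  0.1 ] | tcp [547.4 153.9 154.5] yaw -79.8 grip 0.152 40.5 F [-3.7  0.1  6.9] t 8.18 q [-0.91  0.6   0.77  1.92 -0.55  0.85 -1.24]
```

```bash
python3 -m inch '0 0 0 0 0 0.1 -1;0 0 0 0 0 0.1 -1;0 0 0.1 0 0 0.1 -1;0 0 0.2 0 0 0.1 -1;0 0 0.3 0 0 0.1 -1;0 0 0.4 0 0 0.1 -1;0 0 0.4 0 0 0.1 -1'; python3 go.py 547.6 154 153.5 -124.9; python3 -c "
from rig import telemetry as t;print(t.get_obs()['moment'])"
```

```text
time_s: 9.05
eef_pos: [548.5, 153.5, 154.5]
eef_rot: [-3.121, 0.351, -0.004]
contact_force: [-2.3, -2.4, 14.6]
grip_width: 0.156
finger_force: 41.5
row [-0.001 -0.002  0.385] [-0.1  -0.03  0.1 ] | tcp [548.5 153.5 154.5] yaw -102.8 grip 0.156 41.5 F [-2.3 -2.4 14.6] t 9.05 q [-0.98  0.64  0.88  1.92 -0.64  0.88 -1.57]
[-0.39243843  0.64193524 -0.13748392]
```

```bash
python3 -m inch '0 0 0.1 0 0 0 -1;0 0 0.2 0 0 0 -1;0 0 0.3 0 0 0 -1;0 0 0.39 0 0 0 -1;0 0 0.39 0 0 0 -1;0 0 0.39 0 0 0 -1;0 0 0.39 0 0 0 -1'; python3 go.py 547.6 154 153.5 -124.9
python3 - <<'E'
from m import *
o=telemetry.get_obs();t=o['eef_pos'];print(o['moment'])
ims=[]
for n in('scene','top'):
    c=R(capture(n));P=cloud(c)
    for lo,hi in((93,101),):
        m=(np.hypot(P[...,0]-t[0],P[...,1]-t[1])<55)&(P[...,2]>lo)&(P[...,2]<hi)
        f=P[m][:,:2].astype(np.float32);print(n,m.sum(),np.median(P[m][:,2]) if m.sum() else '',cv2.minEnclosingCircle(f) if len(f)>5 else '')
    p=(np.array([548,153.5,100])-c['origin'])@c['rotation'];u=int(c['cx']+c['fx']*p[0]/-p[2]);v=int(c['cy']-c['fy']*p[1]/-p[2])
    ims.append(cv2.resize(c['frame'][max(v-40,0):v+40,u-40:u+40,::-1],(400,400),interpolation=cv2.INTER_CUBIC))
cv2.imwrite('pics/fin.png',np.hstack(ims))
E
```

```text
time_s: 9.93
eef_pos: [548.5, 153.0, 154.5]
eef_rot: [-2.994, 0.948, -0.003]
contact_force: [-1.9, -3.0, 12.7]
grip_width: 0.16
finger_force: 41.4
row [-0.001 -0.002 -0.004] [-0.13 -0.03  0.1 ] | tcp [548.5 153.  154.5] yaw -125.1 grip 0.16 41.4 F [-1.9 -3.  12.7] t 9.93 q [-1.03  0.69  0.97  1.92 -0.72  0.92 -1.88]
[-0.63919749  0.63152928 -0.01801408]
scene 44 97.09968026599086 ((557.043701171875, 151.30519104003906), 23.034141540527344)
top 1 94.32983923410666
```

View pics/fin.png

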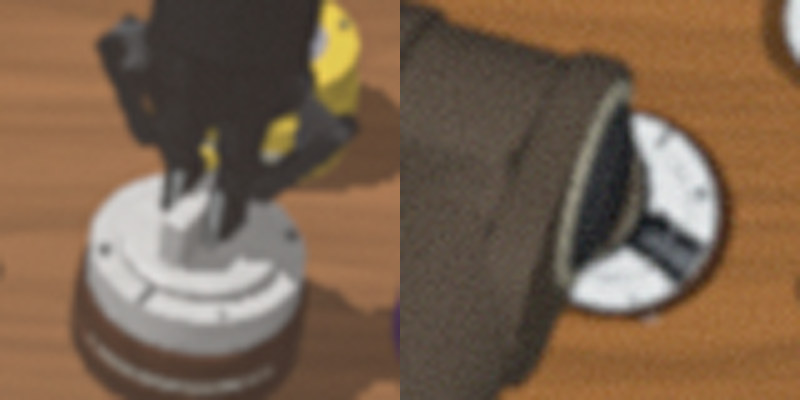

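The flange looks flush on the rim. In the left picture the bar's end (185,240) points roughly at the long rib (145,297). I'll measure the bar angle and flange height before handing in.

```bash
python3 - <<'E'
from m import *
from scipy.optimize import least_squares
c=R(capture('scene'));P=cloud(c);hsv=cv2.cvtColor(c['frame'],cv2.COLOR_RGB2HSV)
r=np.hypot(P[...,0]-548.5,P[...,1]-153.5)
fl=(r<55)&(P[...,2]>74.5)&(P[...,2]<82);f=P[fl];print('flange',len(f),np.median(f[:,2]),cv2.minEnclosingCircle(f[:,:2].astype(np.float32)))
A=np.c_[f[:,:2]-[548,153],np.ones(len(f))];print('plane',np.linalg.lstsq(A,f[:,2],rcond=None)[0].round(3))
m=(r<36)&(P[...,2]>84)&(P[...,2]<112)&(hsv[...,2]>115)&(hsv[...,1]<70)
q=P[m].astype(np.float32);print('bar',len(q),q[:,:2].mean(0));rc=cv2.minAreaRect(q[:,:2]);print(rc)
print(np.round(q[np.argsort(q[:,0])][::4],0))
print(telemetry.get_obs()['moment'],telemetry.get_obs()['contact_force'])
E
```

```text
flange 352 78.48639391158906 ((549.6981201171875, 154.236083984375), 40.6270637512207)
plane [-6.0000e-03  2.0000e-03  7.8476e+01]
bar 121 [565.0257  143.33067]Traceback (most recent call last):
  File "<stdin>", line 8, in <module>
cv2.error: OpenCV(4.12.0) /io/opencv/modules/imgproc/src/convhull.cpp:143: error: (-215:Assertion failed) total >= 0 && (depth == CV_32F || depth == CV_32S) in function 'convexHull'
```

```bash
python3 - <<'E'
from m import *
c=R(capture('scene'));P=cloud(c);hsv=cv2.cvtColor(c['frame'],cv2.COLOR_RGB2HSV)
r=np.hypot(P[...,0]-548.5,P[...,1]-153.5)
m=(r<36)&(P[...,2]>84)&(P[...,2]<112)&(hsv[...,2]>115)&(hsv[...,1]<70)
for lo,hi in((84,104),(104,112)):
    q=np.ascontiguousarray(P[m&(P[...,2]>lo)&(P[...,2]<hi)][:,:2],dtype=np.float32);print(len(q),cv2.minAreaRect(q))
e=P[m&(r>25)];print('end',len(e),e.mean(0));A=e[:,:2]-e[:,:2].mean(0);w,v=np.linalg.eigh(A.T@A);print('end face dir',np.degrees(np.arctan2(v[1,1],v[0,1])))
E
```

```text
53 ((562.8663940429688, 139.41017150878906), (33.435691833496094, 24.124191284179688), 51.42265701293945)
65 ((557.9721069335938, 147.13453674316406), (22.925403594970703, 38.82243728637695), 41.39833450317383)
end 50 [573.54593176 138.36033541  97.52451556]
end face dir 59.97411607390402
```

```bash
python3 -m inch '0 0 0.02 0 0 0 -1;0 0 0.04 0 0 0 -1;0 0 0.04 0 0 0 -1;0 0 0.04 0 0 0 -1;0 0 0.04 0 0 0 -1'; python3 go.py 547.6 154 153.5 -124.9; python3 -c "
from rig import workorder;print(workorder.close_job())"
```

```text
time_s: 10.75
eef_pos: [548.4, 153.0, 154.5]
eef_rot: [-2.975, 1.006, -0.003]
contact_force: [-2.3, -2.8, 12.6]
grip_width: 0.153
finger_force: 41.5
row [-0.001 -0.002 -0.043] [-0.13 -0.03  0.1 ] | tcp [548.4 153.  154.5] yaw -127.4 grip 0.153 41.5 F [-2.3 -2.8 12.6] t 10.75 q [-1.04  0.7   0.98  1.92 -0.73  0.93 -1.91]
the job is handed in; nothing more can be done
None
```

The job is handed in at 10.75 s: the cap measured seated and level in the well, turned clockwise to about 45° (42–48° by the camera and arm readings), with the gripper still holding it at about 41 N; no verdict came back.

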